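Pack the changeover caddy at the LED line

TASK

Pack the changeover caddy: seat the wide scoop in the ring nest with the narrow tall scoop fully down inside it, their handles turned clear of each other, put the wide wire spool over the post and the slotted magazine into the rectangular pocket, everything flat and upright. Leave the cup without a handle and the narrow spool standing where they are.

Things in the scene. Friction and masses are not known exactly. Their poses are not given: they have to be found in the camera images.
- caddy: Grey plastic changeover caddy, fixed: shallow tray 128 (x) by 300 (y) by 18 mm high, walls and floor 3 mm. It holds three white nests in a row along its y axis, 96 mm apart, in any order. A big scoop handle laid along the row would reach over the next nest; across the caddy it is free. Origin: centre of its underside.
- ring_nest: White round nest in the caddy, fixed, for the big scoop: dish of outer diameter 88, inner diameter 76, rim 14 mm high, floor 4 mm thick. Its x axis is the caddy's x axis (across the caddy). Origin: centre of its underside, 3 mm above the table.
- post_nest: White nest in the caddy, fixed, for the spool: disc of diameter 60, 4 mm thick, with an upright central post of diameter 26 whose tapered top is 24 mm above the nest's underside. Its x axis is the caddy's. Origin: centre of its underside, 3 mm above the table.
- pocket_nest: White rectangular nest in the caddy, fixed, for the magazine: open pocket, outside 116 (x) by 66 (y), inside 108 by 58, walls 16 mm high, floor 4 mm thick. Its long side (x) lies across the caddy. Origin: centre of its underside, 3 mm above the table.
- big_scoop: Wide loose steel scoop: round upright cup, outer diameter 60, inner 55, height 34, floor 3 mm thick, about 0.11 kg, with a flat straight handle 14 mm wide along its +x axis from the rim out to 73 mm from the cup's axis, 27 to 30 mm above its underside. Grip it across the cup along its y axis, near the rim. Origin: centre of its underside.
- small_scoop: Narrow tall loose steel scoop: upright cup, outer diameter 38, height 54, 0.08 kg. Strap handle 10 mm wide along +x near the rim (49 to 52 up) to 52.5 from the axis, there bent straight down to 14 above the underside. Seats in the big scoop only if that bent end misses the big handle; its rim then stands 23 above the big rim. Grip along y within 18 of the rim. Origin: centre of its underside.
- spool: Wide loose bonding-wire spool standing on end: aluminium flanges of diameter 56 around a brass-coloured winding of diameter 52, height 28, through bore of diameter 44, about 0.07 kg. Round, so its yaw does not matter. Origin: centre of its underside.
- magazine: Loose lead-frame magazine: slotted aluminium block 90 (x) by 40 (y) by 40 mm high, about 0.22 kg. Origin: centre of its underside.
- beaker: Look-alike to leave alone: steel cup of the same size as the big scoop's cup (diameter 60, height 34) but without a handle. Loose. Origin: centre of its underside.
- narrow_spool: Look-alike to leave alone: wire spool like the other but only 36 mm in diameter, bore 24, height 28. Loose. Origin: centre of its underside.
There are look-alikes about, which are no part of the job. What is shaped like the spool but blue is not meant.

How it is judged:
By the outcome, as a careful person would: the job done as asked, in the order asked, and still so for the second after the job is handed in, with the robot touching nothing.
It also fails if it takes over 102 s, if anything falls off the work surface, if the arm or the gripper's body presses on something with over 40 N, if the wrist force passes 120 N, or if a joint passes its speed limit or range.

ROBOT

A 6-joint arm with a two-finger parallel gripper is mounted at the origin on the work surface. World frame = base frame: x ahead of the robot, y to its left, z up, the work surface at z = 0. Lengths are in mm, angles in rad, forces in N, time in s.
With the tool pointing down it reaches from about 275 to 750 mm from the base axis. Payload 10.2 kg.
Tool frame: the origin (TCP) lies at the very end of the fingers, on their centre line; the grasp point (between the pads) lies 19 mm behind it (ctrl.hold_point_z is the distance from the TCP to the grasp point, in mm); z points along the fingers, y is the direction in which the jaws open and shut (so a half turn about z gives the same grasp; the last joint's range is limited). The gripper opens to 85 mm and grips with 20 to 120 N. Pads are 22 mm wide; open, the fingers measure 114 mm over their backs; the gripper's body (76 mm by 85 mm) begins 54 mm behind the grasp point. The pads swing forward as they close: fully open they stand 13 mm farther back than shut.
Start: joints at [0.908, 0.313, 1.498, -0, 1.331, -0.223], TCP at [223.536, 475.04, 231.294] pointing down, gripper open.
Joint ranges: [-2.94, 2.94], [-0.97, 2.17], [0.19, 2.56], [-1.23, 4.37], [0.02, 3.11], [-2.88, 2.88]. Speed limits (rad/s): [2.39, 2.39, 3.01, 3.14, 3.14, 3.14].

INTERFACE

Orientations are given as a unit quaternion [w, x, y, z].
In Python, from rig import readout, cams, workorder, spotter, ctrl gives the robot as it stands.
- The arm moves only by the tool step_arm, never from a script. Its argument "plan" is text: rows parted by semicolons, each of 5 numbers parted by spaces: the shift along the tool's x, y, z in cm, then the turn about the tool's z in degrees, then the opening in per cent of the stroke, from 0 (shut) to 100 (fully open). In form: x y z twist gripper; .... A call has 1 to 10 rows; each row is the pose to reach, as a shift and turn from the pose commanded when the call began, along the tool's axes at that moment; what a row does not reach only later rows make up. A row lasts 1/10 s, in which the tool goes at most 50 mm and 8.59 degrees, less where a joint would pass 70% of its speed; a pose out of reach is approached as far as the arm can. A call with a gripper value outside its range is refused whole. The fingers move at their own pace and stop on an object; "grip_force" is the grip in N (left out, the last holds). Time passes only in rows, so rows that repeat a pose let the fingers close. It gives the time, the measured TCP pose, the force and the opening at its end, in the units of the state.
- readout.sense(): the state, without advancing time (a new reading comes with each control period).
- cams.capture(name): name is "scene" or "top" or "wrist"; returns (picture, depth): 400x640x3 uint8, red, green, blue; 400x640 float32, mm along the optical axis (not along the pixel's ray), 0 where there is no reading.
- cams.camera_info(name): a dict with "vfov" (degrees; the focal length in pixels is half the picture's height over the tangent of half this angle, whatever the lens; pixels are square), "cx", "cy" (the principal point, pixels), "rvec" (rotation vector, rad) and "tvec" (3), from world to camera coordinates, as OpenCV has them. Camera axes: x right, y down, z forward; pixel columns grow to the right and rows downward; lengths in mm; the calibration is good to about 2 mm. A picture is of the moment at which its call begins: read the wrist's pose just before it. camera_info takes no time and is no camera call; for the wrist camera it gives the pose at the moment of the call.
- workorder.finish_job(): hands the job in, once; it reports no verdict.
Trained networks look in the newest picture that a camera, given by its name, has taken for a name from the list of things; names that differ only in an ending like _2 or _b are one class to them, and where a whole thing is asked for, a point or a joint stands for the part that bears it (a point fixed in the world has none). Each returns a list of dicts, best first, with "conf" (0 to 1); they miss things now and then, are a little off and sometimes report something else, mostly with a low value. They report only what shows in the picture. A call takes as long as a camera call. They do not tell look-alikes from the thing itself.
- spotter.regions_of(camera, target): "pixels" (400x640 bool, what is visible of it) and "extent" ([centre column, centre row, width, height] in pixels, round what is visible of it).
The state is a dict: "time_s": time; "joints": joint angles; "dq": joint speeds; "tau": joint torques, N m; "eef_pos": TCP position; "ee_rot": TCP orientation; "force": force on the tool from outside, world axes, zero at the start; "wrist_torque": the same for the moment, N m; "grip_width": opening from 0.0 (shut) to 1.0 (fully open).
Only numpy, scipy, OpenCV 4.12 (cv2) and the standard library are available. Lean on these libraries where they do the work, as an engineer would, in place of code of your own. Each camera call takes 0.05 s, during which the arm holds its last target. There are 200 camera calls.

## Working session

There is one attempt and no reset: what is moved stays moved. The work goes in short steps, Python scripts to look and compute and a tool call to move; the robot and the scene stay as the last step left them, time stands still between calls to the robot, and variables do not carry over. Pictures are saved under pics/ and viewed, about 12 in all and at most 16, crops included, and the job is handed in when it is done.

Besides the shell and the picture viewer there is one more tool, called after "Emit:" as a command line: name --argument value ..., lists and objects as JSON in quotes. step_arm: Moves the arm, as the interface text tells. Its arguments: {"type":"object","properties":{"plan":{"type":"string"},"grip_force":{"type":"number"}},"required":["plan"]}

```bash
ls; mkdir -p pics; cat > h.py <<'E'
import numpy as np,cv2
from rig import readout,cams,workorder,spotter,ctrl
def info(c):
    i=cams.camera_info(c);f=200/np.tan(np.radians(i['vfov'])/2)
    R=cv2.Rodrigues(np.array(i['rvec'],float))[0];return f,i['cx'],i['cy'],R,np.array(i['tvec'],float).ravel()
def cloud(c,D):
    f,cx,cy,R,t=info(c);v,u=np.mgrid[:400,:640]
    P=np.stack([(u-cx)/f*D,(v-cy)/f*D,D],-1)
    W=(P-t)@R;W[D<=0]=np.nan;return W
def save(n,im):cv2.imwrite('pics/'+n+'.png',cv2.cvtColor(im,cv2.COLOR_RGB2BGR))
E
python3 - <<'E'
from h import *
s=readout.sense();print(s)
for c in('scene','top'):
    im,D=cams.capture(c);save(c+'0',im);np.savez(c+'0',im=im,D=D,W=cloud(c,D));print(cams.camera_info(c))
im=cv2.vconcat([cv2.imread('pics/top0.png')])
E
```

```text
pics
{'time_s': 0.0, 'joints': array([ 9.07631793e-01,  3.13489683e-01,  1.49844624e+00,  6.33268356e-06,
        1.33100491e+00, -2.23423962e-01]), 'dq': array([-4.69181799e-04, -4.29770122e-04, -2.32149162e-05,  1.18822351e-03,
        7.12972822e-04,  1.75412471e-05]), 'tau': array([ 1.13740073e-04, -4.12263429e+01, -2.59743333e+01, -8.46494595e-05,
        4.13582355e-03,  1.21676612e-05]), 'eef_pos': array([223.35166845, 474.83251381, 230.71132595]), 'ee_rot': array([-2.91907870e-04,  2.18103720e-01,  9.75925362e-01, -6.07617536e-04]), 'force': array([-0.20033529, -0.43381359,  0.1422902 ]), 'wrist_torque': array([0.06746237, 0.00514073, 0.00862297]), 'grip_width': 1.0007457960938009}
{'vfov': 50.641042838795045, 'cx': 316.88923133556636, 'cy': 193.71398267620106, 'rvec': array([ 2.20590268,  0.5790802 , -0.27069662]), 'tvec': array([-421.57587883,  -93.82344766, 1211.81234293])}
{'vfov': 50.36671336934462, 'cx': 311.71708213125277, 'cy': 200.2425915011809, 'rvec': array([ 2.13167706, -2.19291389,  0.06533941]), 'tvec': array([ 39.77144127, 480.04333248, 954.02007736])}
```

View pics/top0.png

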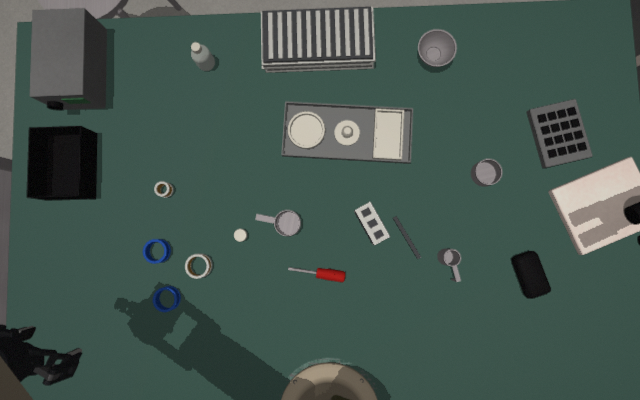

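View pics/scene0.png

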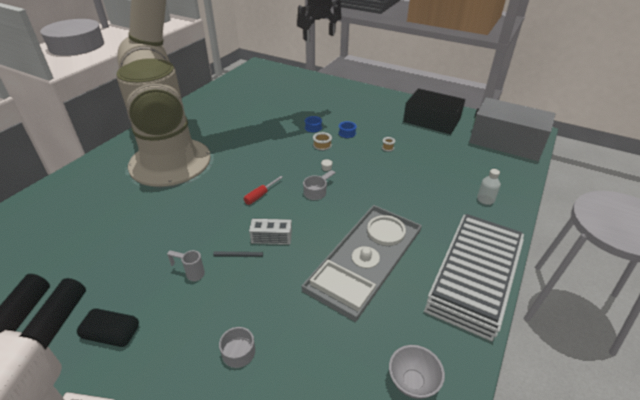

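The top view shows the ring nest (305,130), post nest (347,132), pocket (389,135), big scoop (287,222), small scoop (452,258), magazine (372,223) and wide spool (198,265). The look-alikes are the beaker (488,172), the narrow spool (164,189) and the two blue rings.

```bash
cat > m.py <<'E'
from h import *
z=np.load('top0.npz');W=z['W'];im=z['im'];D=z['D']
def win(u,v,r,lo,hi):
    w=W[v-r:v+r,u-r:u+r].reshape(-1,3);return w[(w[:,2]>lo)&(w[:,2]<hi)]
def circ(p):
    A=np.c_[2*p[:,:2],np.ones(len(p))];s=np.linalg.lstsq(A,(p[:,:2]**2).sum(1),rcond=None)[0]
    return s[:2],np.sqrt(s[2]+s[:2]@s[:2])
def rect(p):
    return cv2.minAreaRect(p[:,:2].astype(np.float32))
for u,v in((240,180),(350,180),(420,200),(330,300)):print('table',W[v-4:v+4,u-4:u+4].reshape(-1,3).mean(0).round(1))
for n,u,v,r,lo,hi in(('big',287,222,24,31,40),('bigall',287,222,36,20,40),('small',452,255,28,45,62),('spool',198,265,20,20,34),('mag',372,223,30,35,46),('beaker',488,172,20,31,40),('nspool',164,189,15,20,34),('ring',305,130,22,14.5,20),('post',347,132,22,20,32),('pocket',389,135,32,17.5,24),('caddy',347,132,75,10,24)):
    p=win(u,v,r,lo,hi)
    if len(p)<3:print(n,len(p));continue
    e=cv2.minEnclosingCircle(p[:,:2].astype(np.float32))
    print(n,len(p),'z',np.percentile(p[:,2],[5,50,95]).round(1),'mean',p[:,:2].mean(0).round(1),'rect',np.round(rect(p)[0],1),np.round(rect(p)[1],1),round(rect(p)[2],1),'encl',np.round(e[0],1),round(e[1],1))
p=win(287,222,36,20,40)
E
python3 m.py
python3 - <<'E'
from h import *
cams.capture('top')
for n in('big_scoop','small_scoop','spool','magazine','ring_nest','post_nest','pocket_nest','caddy'):
    for d in spotter.regions_of('top',n)[:3]:print(n,round(d['conf'],2),np.round(d['extent'],1))
E
```

```text
table [5.373e+02 1.964e+02 1.000e-01]
table [nan nan nan]
table [ 4.772e+02 -2.243e+02 -2.000e-01]
table [253.   -7.9  -0.5]
big 106 z [31.3 33.4 36.8] mean [433.9  94.6] rect [431.5  96.8] [82.2 56.5] 88.7 encl [433.   97.4] 42.6
bigall 234 z [25.3 31.1 36.3] mean [437.3 111.1] rect [431.9 106.2] [101.   56.7] 88.4 encl [435.2 105.5] 51.3
small 177 z [46.3 52.3 55.5] mean [ 328.5 -278.8] rect [ 329.8 -282.8] [69.8 36.6] 28.3 encl [ 328.  -280.6] 35.5
spool 206 z [22.9 27.5 30.4] mean [338.  292.5] rect [338.6 291.1] [53.7 54.2] 89.8 encl [338.8 292.3] 28.2
mag 730 z [37.  40.  42.7] mean [ 423.7 -106.8] rect [ 424.  -106.8] [89.6 40.4] 27.2 encl [ 423.6 -106.2] 48.2
beaker 102 z [31.4 33.6 36.4] mean [ 533.6 -373.5] rect [ 533.3 -372.8] [58.8 57.4] 87.9 encl [ 533.6 -372.5] 30.4
nspool 119 z [21.7 28.  31.1] mean [517.6 373.5] rect [517.  373.3] [34.  32.9] 84.2 encl [518.1 372.9] 17.8
ring 270 z [15.  16.8 19.5] mean [651.3  43.6] rect [649.8  43. ] [100.7  86.6] 79.9 encl [657.2  46.2] 57.2
post 92 z [21.2 25.1 29.1] mean [639.1 -59.5] rect [639.8 -60.1] [23.4 23.9] 88.7 encl [639.6 -59.3] 12.8
pocket 374 z [17.7 19.  21.7] mean [ 632.3 -158.3] rect [ 632.  -144.4] [129.1 128.4] 84.8 encl [ 631.2 -142.9] 89.1
caddy 1622 z [10.6 17.  21.9] mean [652.6 -60.9] rect [683.6 -63.6] [244.8 349.3] 0.7 encl [707.1 -65. ] 199.3
big_scoop 0.63 [278.  221.4  42.6  26.8]
small_scoop 0.62 [446.9 265.8  23.8  35.5]
spool 0.94 [165.3 300.3  26.6  26.8]
spool 0.92 [157.8 251.4  29.8  24.9]
spool 0.82 [198.4 265.4  30.9  26. ]
magazine 0.6 [371.1 225.1  34.8  42.7]
ring_nest 0.89 [307.  131.1  34.3  33.8]
pocket_nest 0.83 [387.4 135.8  34.1  47.3]
caddy 0.73 [345.8 132.8 129.2  63.5]
```

```bash
python3 -c "
import cv2
a=cv2.imread('pics/top0.png')[90:300,150:510];cv2.imwrite('pics/c0.png',cv2.resize(a,None,fx=2.2,fy=2.2,interpolation=cv2.INTER_CUBIC))"
```

```text
(no output)
```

View pics/c0.png

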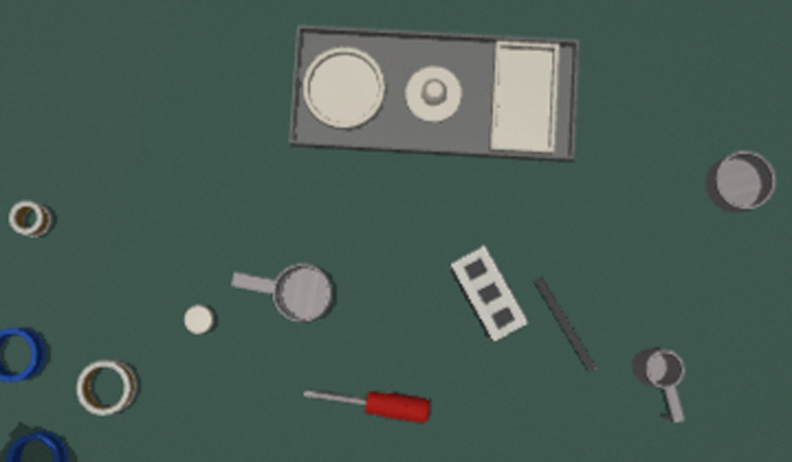

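```bash
cat >> h.py <<'E'
def plane(c,uv,z):
    f,cx,cy,R,t=info(c);uv=np.atleast_2d(np.array(uv,float))
    d=np.c_[(uv-[cx,cy])/f,np.ones(len(uv))]@R;o=-R.T@t
    return (o+d*((z-o[2])/d[:,2])[:,None])[:,:2]
def go(x,y,z,psi):
    """tool-x yaw psi in deg (mod 180); prints shift cm and twist deg from now"""
    s=readout.sense();w,a,b,c=s['ee_rot']
    from scipy.spatial.transform import Rotation as Ro
    R=Ro.from_quat([a,b,c,w]).as_matrix();d=R.T@(np.array([x,y,z])-s['eef_pos'])/10
    yaw=np.degrees(np.arctan2(R[1,0],R[0,0]));tw=-(psi-yaw);
    j6=90+np.degrees(np.arctan2(y,x))-psi
    print('shift cm',d.round(2),'twist',round((tw+180)%360-180,1),'j6 end',round(j6,1),'tilt',R[2].round(3),'pos',s['eef_pos'].round(1),'yaw',round(yaw,1),'t',s['time_s'],'F',s['force'].round(1),'grip',round(s['grip_width'],3))
E
python3 - <<'E'
from h import *
print(ctrl.hold_point_z,[x for x in dir(ctrl) if x[0]!='_'])
z=np.load('top0.npz');im=z['im'].astype(int)
mn=im.min(2);mx=im.max(2)
def comp(u,v,r,m):
    M=np.zeros((400,640),np.uint8);M[v-r:v+r,u-r:u+r]=m[v-r:v+r,u-r:u+r]
    return M
def fit(M,zz,name):
    ys,xs=np.nonzero(M);P=plane('top',np.c_[xs,ys],zz).astype(np.float32)
    c,rr=cv2.minEnclosingCircle(P);rc=cv2.minAreaRect(P)
    print(name,len(P),'circ',np.round(c,1),round(rr,1),'rect',np.round(rc[0],1),np.round(rc[1],1),round(rc[2],1));return P
white=(mn>130)
fit(comp(305,130,22,white),17,'ring');fit(comp(347,132,16,white),7,'postdisc');fit(comp(389,135,33,white),19,'pocket')
grey=(mx-mn<40)&(mx>58)&(im[...,1]-im[...,0]<9)  # not green
fit(comp(347,132,70,grey&(np.mgrid[:400,:640][0]>98)&(np.mgrid[:400,:640][0]<166)),18,'caddy')
nongreen=(im[...,1]-im[...,0]<8)&(mx>85)
def bigc(u,v,r):
    n,l,s,c=cv2.connectedComponentsWithStats(comp(u,v,r,nongreen));k=1+s[1:,4].argmax();return (l==k).astype(np.uint8)
for n,u,v,r,zz in(('big',280,222,34,32),('small',452,263,26,52),('spool',198,265,20,28),('mag',372,223,28,40)):
    M=bigc(u,v,r);P=fit(M,zz,n)
    cv2.imwrite('pics/m_%s.png'%n,M*255)
    np.save('P_'+n,P)
E
python3 -c "
import cv2,numpy as np
a=sum(cv2.imread('pics/m_%s.png'%n,0) for n in('big','small','spool','mag'))
cv2.imwrite('pics/mm.png',cv2.resize(a[190:300,170:490],None,fx=2.5,fy=2.5,interpolation=0))"
```

```text
18.700000000000003 ['PlanningError', 'hold_point_z']
ring 1015 circ [649.3  35.6] 43.7 rect [649.3  35.2] [84.4 85.9] 88.3
postdisc 460 circ [640.7 -60.1] 30.6 rect [641.3 -59.8] [58.8 57.6] 88.1
pocket 1405 circ [ 632.9 -147.2] 69.5 rect [ 632.6 -135.2] [108.9 115.8] 87.4
caddy 6919 circ [639.3 -59.9] 161.9 rect [639.  -59.8] [299.8 130.5] 84.8
big 655 circ [434.6 104.7] 51.8 rect [431.8 104.9] [102.3  56.6] 88.4
small 237 circ [ 328.1 -277.7] 35.8 rect [ 328.4 -275.6] [34.5 68.8] 86.9
spool 252 circ [339.1 287.9] 30.4 rect [338.7 287.8] [59.4 54. ] 89.7
mag 607 circ [ 424.5 -107. ] 47.6 rect [ 424.4 -106.8] [90.4 42. ] 27.8
```

View pics/mm.png

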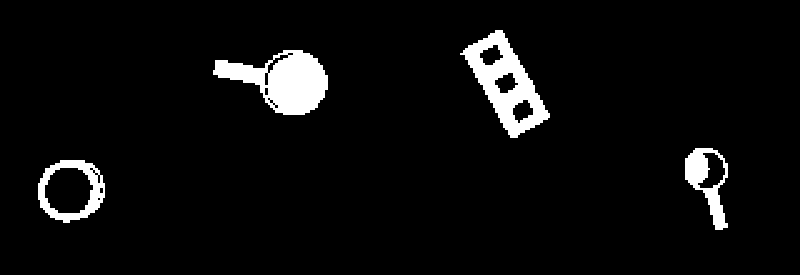

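```bash
python3 - <<'E'
from h import *
for n,a,za,b,zb in(('big',(288,222.6),34,(256,217.3),30),('small',(452.4,257.6),54,(458.8,281.2),52),('spool',(197.6,266),28,(240,235),10)):
    A=plane('top',a,za)[0];B=plane('top',b,zb)[0];d=B-A
    print(n,A.round(1),B.round(1),'yaw',np.degrees(np.arctan2(d[1],d[0])).round(1),'len',np.hypot(*d).round(1))
# handle direction from handle pixels
for n,c,lo,hi in(('big',(431,89),33,70),('small',(333,-277),22,50)):
    P=np.load(f'P_{n}.npy');r=np.hypot(*(P-c).T);Q=P[(r>lo)&(r<hi)]
    l=cv2.fitLine(Q,cv2.DIST_L2,0,.01,.01).ravel();print(n,len(Q),np.degrees(np.arctan2(l[1],l[0])),l[2:])
go(428,86,150,80)
E
```

```text
big [430.8  80.8] [445.  153.8] yaw 79.0 len 74.4
small [ 344.1 -276.7] [ 293.  -288.2] yaw -167.3 len 52.3
spool [338.5 288.7] [406.1 194.8] yaw -54.2 len 115.7
big 131 79.75513 [440.43445 121.67098]
small 96 12.083183 [ 330.9161 -278.9499]
shift cm [-35.07 -26.5    8.13] twist 74.8 j6 end 21.4 tilt [ 0. -0. -1.] pos [223.5 475.  231.3] yaw 154.8 t 0.55 F [-0.1  0.1 -0.7] grip 1.0
```

```bash
python3 -c "
from h import *
go(431.5,82,110,79.7)"
```

```text
shift cm [-35.55 -26.71  12.13] twist 75.1 j6 end 21.1 tilt [ 0. -0. -1.] pos [223.5 475.  231.3] yaw 154.8 t 0.55 F [-0.1  0.1 -0.7] grip 1.0
```

Emit:
step_arm --plan "-35.55 -26.71 12.13 75.1 100;-35.55 -26.71 12.13 75.1 100;-35.55 -26.71 12.13 75.1 100;-35.55 -26.71 12.13 75.1 100;-35.55 -26.71 12.13 75.1 100;-35.55 -26.71 12.13 75.1 100;-35.55 -26.71 12.13 75.1 100;-35.55 -26.71 12.13 75.1 100;-35.55 -26.71 12.13 75.1 100;-35.55 -26.71 12.13 75.1 100" --grip_force 40

```text
time_s: 1.55
eef_pos: [432.8, 78.5, 109.0]
ee_rot: [-0.0, 0.77, 0.638, -0.0]
force: [-0.9, 0.0, -0.0]
grip_width: 1.003
```

```bash
python3 - <<'E'
from h import *
go(431.5,82,10,79.7)
i=cams.camera_info('wrist');im,D=cams.capture('wrist');save('w1',im)
go(431.5,82,10,79.7)
W=cloud('wrist',D);m=(W[...,2]>31)&(W[...,2]<38);p=W[m];print(len(p))
p=p[np.hypot(p[:,0]-431,p[:,1]-82)<45]
print(cv2.minEnclosingCircle(p[:,:2].astype(np.float32)),p.mean(0),cv2.minAreaRect(p[:,:2].astype(np.float32)))
E
```

```text
shift cm [ 0.33 -0.19  9.9 ] twist -0.4 j6 end 21.1 tilt [-0.001 -0.001 -1.   ] pos [432.8  78.5 109. ] yaw 79.3 t 1.55 F [-0.9  0.  -0. ] grip 1.003
shift cm [ 0.26 -0.15  9.91] twist -0.2 j6 end 21.1 tilt [-0.    -0.001 -1.   ] pos [432.6  79.2 109.1] yaw 79.5 t 1.6 F [ 0.2 -0.4  0.6] grip 1.001
1043
((431.74725341796875, 86.87574005126953), 34.19091033935547) [429.82348661  83.5304489   33.09592812] ((429.5278625488281, 82.88156127929688), (59.63018035888672, 58.976173400878906), 32.512237548828125)
```

View pics/w1.png

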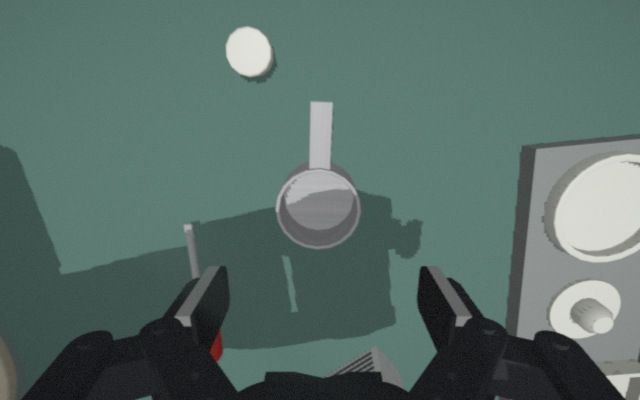

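The wrist view shows the scoop upright and centred between the fingers, cup at (318,208) with its handle pointing up the image. I'm descending to grip it.

Emit:
step_arm --plan "0.05 -0.1 4 0 100;0.05 -0.1 7 0 100;0.05 -0.1 9 0 100;0.05 -0.1 10 0 100;0.05 -0.1 10 0 100;0.05 -0.1 10 0 50;0.05 -0.1 10 0 50;0.05 -0.1 10 0 50;0.05 -0.1 10 0 50;0.05 -0.1 10 0 50" --grip_force 40

```text
time_s: 2.6
eef_pos: [431.2, 82.9, 11.5]
ee_rot: [0.001, 0.768, 0.641, 0.001]
force: [-2.7, 1.9, 11.0]
grip_width: 0.695
```

Emit:
step_arm --plan "0 0 0 0 50;0 0 0 0 50;0 0 -2 0 50;0 0 -5 0 50;0 0 -9 0 50;0 0 -9 0 50"

```text
time_s: 3.2
eef_pos: [433.1, 82.6, 104.7]
ee_rot: [0.003, 0.768, 0.641, 0.003]
force: [1.0, 0.4, -1.0]
grip_width: 0.691
```

```bash
python3 - <<'E'
from h import *
im,D=cams.capture('wrist');save('w2',im)
go(648.5,35.7,100,-5.2)
E
```

```text
shift cm [-0.76 22.15  0.37] twist 84.9 j6 end 98.4 tilt [ 0.001  0.006 -1.   ] pos [431.9  82.7 102.4] yaw 79.7 t 3.25 F [-0.1 -0.5 -1. ] grip 0.694
```

View pics/w2.png

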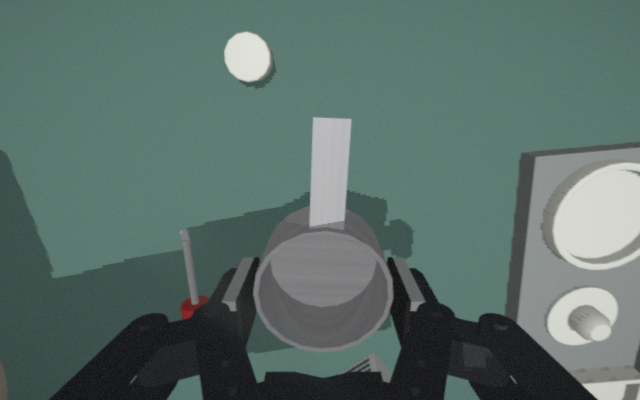

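The cup is held level with an opening of 59 mm. I'm carrying it to the ring nest and turning the handle toward +x.

Emit:
step_arm --plan "-0.2 5 0 8.5 50;-0.4 9 0 17 50;-0.6 13 0 25.5 50;-0.76 17 0 34 50;-0.76 20 0 42.5 50;-0.76 22.15 0 51 50;-0.76 22.15 0 59.5 50;-0.76 22.15 0 68 50;-0.76 22.15 0 76.5 50;-0.76 22.15 0 84.9 50"

```text
time_s: 4.25
eef_pos: [646.6, 35.7, 98.4]
ee_rot: [-0.0, 0.999, -0.048, -0.001]
force: [0.8, 0.6, -1.3]
grip_width: 0.701
```

Emit:
step_arm --plan "0 0 0 0 50;0 0 0 0 50;0 0 0 0 50"

```text
time_s: 4.55
eef_pos: [647.0, 35.7, 99.6]
ee_rot: [-0.0, 0.999, -0.044, -0.0]
force: [0.0, 0.1, -1.5]
grip_width: 0.691
```

```bash
python3 - <<'E'
from h import *
im,D=cams.capture('wrist');save('w3',im)
go(648.5,35.7,17,-5.2)
W=cloud('wrist',D)
for n,lo,hi in(('cup',100-10+32-4,100-10+37),('ring',13,19)):
    m=(W[...,2]>lo)&(W[...,2]<hi)&(np.hypot(W[...,0]-648,W[...,1]-36)<52)&(im.min(2)>(140 if n=='ring' else 0));p=W[m][:,:2].astype(np.float32)
    print(n,len(p),cv2.minEnclosingCircle(p),cv2.minAreaRect(p))
E
```

```text
shift cm [ 0.15 -0.02  8.26] twist 0.1 j6 end 98.4 tilt [-0.001 -0.    -1.   ] pos [647.   35.6  99.6] yaw -5.1 t 4.6 F [ 0.6 -0.7 -1.2] grip 0.694
cup 4278 ((656.4290161132812, 34.27936553955078), 43.4477653503418) ((655.0685424804688, 32.30748748779297), (67.33428955078125, 74.3790512084961), 43.752010345458984)
ring 1427 ((648.0408325195312, 39.364654541015625), 48.46548843383789) ((661.0761108398438, 37.94490051269531), (96.20051574707031, 60.748817443847656), 84.82530212402344)
```

View pics/w3.png

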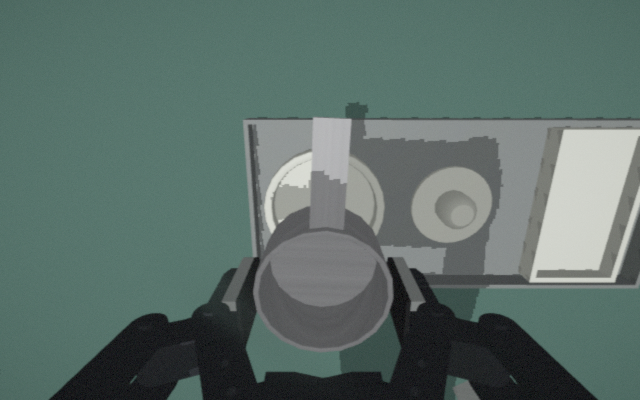

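The handle is aligned across the caddy over the ring nest (325,195). Lowering now.

Emit:
step_arm --plan "0.1 0 3 0 50;0.1 0 5.5 0 50;0.1 0 7 0 50;0.1 0 7.6 0 50;0.1 0 8 0 50;0.1 0 8.1 0 50;0.1 0 8.2 0 50;0.1 0 8.2 0 50"

```text
time_s: 5.4
eef_pos: [648.6, 35.5, 18.7]
ee_rot: [0.0, 0.999, -0.045, 0.001]
force: [0.4, 0.4, -0.3]
grip_width: 0.693
```

Emit:
step_arm --plan "0 0 0.05 0 50;0 0 0.1 0 50;0 0 0.1 0 50"

```text
time_s: 5.7
eef_pos: [648.7, 35.5, 18.6]
ee_rot: [0.0, 0.999, -0.045, 0.001]
force: [-4.4, 1.4, 9.2]
grip_width: 0.695
```

Contact reads 9 N, so the cup is seated. I'm releasing it and retreating.

Emit:
step_arm --plan "0 0 -0.05 0 80;0 0 -0.1 0 90;0 0 -0.1 0 100;0 0 -0.1 0 100;0 0 -0.1 0 100;0 0 -4 0 100;0 0 -9 0 100;0 0 -12 0 100"

```text
time_s: 6.5
eef_pos: [649.0, 35.5, 140.7]
ee_rot: [0.0, 0.999, -0.045, 0.002]
force: [-0.5, -0.1, 0.4]
grip_width: 1.001
```

```bash
python3 - <<'E'
from h import *
im,D=cams.capture('wrist');save('w4',im)
W=cloud('wrist',D)
m=(W[...,2]>37.5)&(W[...,2]<46)&(np.hypot(W[...,0]-648,W[...,1]-36)<45)
p=W[m][:,:2].astype(np.float32);print(len(p),cv2.minEnclosingCircle(p),cv2.minAreaRect(p),np.percentile(W[m][:,2],[5,50,95]))
for n,f in(('cupfloor',(8,13)),):
    q=W[(np.hypot(W[...,0]-648,W[...,1]-36)<15)];print(np.nanpercentile(q[:,2],[5,50,95]))
go(340,-276,110,12.4);go(648.5,35.7,140,-5.2)
E
```

```text
1323 ((657.1892700195312, 33.701908111572266), 35.762176513671875) ((653.7110595703125, 32.43296813964844), (59.644287109375, 66.20787048339844), 45.64636993408203) [38.66145024 43.65991327 45.49703296]
[ 12.97260144 219.64209624 226.10659126]
shift cm [-28.16  33.81   3.24] twist -17.6 j6 end 38.5 tilt [ 0.011  0.    -1.   ] pos [650.6  35.3 145.3] yaw -5.2 t 6.55 F [0.7 0.1 4.5] grip 1.001
shift cm [-0.22 -0.02  0.53] twist 0.0 j6 end 98.4 tilt [ 0.011  0.    -1.   ] pos [650.6  35.3 145.3] yaw -5.2 t 6.55 F [0.7 0.1 4.5] grip 1.001
```

View pics/w4.png

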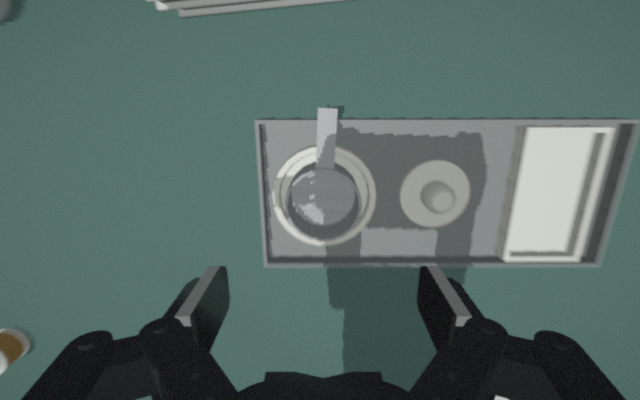

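The big scoop sits in the ring nest (325,195) with its handle toward +x. Next is the small scoop.

Emit:
step_arm --plan "-27.5 33.9 1 -17.6 100;-27.5 33.9 1 -17.6 100;-27.5 33.9 1 -17.6 100;-27.5 33.9 1 -17.6 100;-27.5 33.9 1 -17.6 100;-27.5 33.9 1 -17.6 100;-27.5 33.9 1 -17.6 100;-27.5 33.9 1 -17.6 100;-27.5 33.9 1 -17.6 100;-27.5 33.9 1 -17.6 100"

```text
time_s: 7.55
eef_pos: [341.2, -279.7, 126.9]
ee_rot: [0.0, 0.994, 0.106, -0.0]
force: [0.8, -0.0, -1.0]
grip_width: 1.0
```

Emit:
step_arm --plan "0 0 0 0 100;0 0 0 0 100;0 0 0 0 100"

```text
time_s: 7.85
eef_pos: [344.2, -276.4, 126.9]
ee_rot: [-0.0, 0.994, 0.109, 0.0]
force: [0.6, 0.4, 1.0]
grip_width: 0.996
```

```bash
python3 - <<'E'
from h import *
go(344,-277,38,12.3)
a,D=cams.capture('wrist');W=cloud('wrist',D)
m=(W[...,2]>50)&(W[...,2]<58)&(np.hypot(W[...,0]-344,W[...,1]+277)<24)
p=W[m][:,:2].astype(np.float32);print(len(p),cv2.minEnclosingCircle(p),cv2.minAreaRect(p))
b,D=cams.capture('top');np.savez('top1',im=b,D=D,W=cloud('top',D))
f,cx,cy,R,t=info('wrist');q=R@np.array([344,-277,54])+t;print('expected rim px',f*q[0]/q[2]+cx,f*q[1]/q[2]+cy)
save('w5',np.hstack([a,cv2.resize(b[100:170,270:426],(640,400)[0:1]*1+(287,),interpolation=2) if 0 else a[:, :0]]))
c=cv2.resize(b[95:175,270:420],None,fx=4,fy=4,interpolation=cv2.INTER_CUBIC)
x=np.zeros((320+280,640,3),np.uint8);x[:280]=a[60:340];x[280:,:600]=c;save('w5',x)
go(344,-277,38,12.3)
E
```

```text
shift cm [-0.04  0.05  8.89] twist 0.2 j6 end 38.9 tilt [ 0. -0. -1.] pos [ 344.2 -276.4  126.9] yaw 12.5 t 7.85 F [0.6 0.4 1. ] grip 0.996
715 ((341.67437744140625, -278.26483154296875), 21.46798324584961) ((343.467041015625, -277.7051696777344), (38.254676818847656, 38.6112060546875), 59.411376953125)
expected rim px 322.19666228571646 217.21191919967217
shift cm [-0.02  0.04  8.9 ] twist 0.2 j6 end 38.9 tilt [ 0. -0. -1.] pos [ 344.1 -276.6  127. ] yaw 12.5 t 7.95 F [ 0.3 -0.2  0.1] grip 0.999
```

View pics/w5.png

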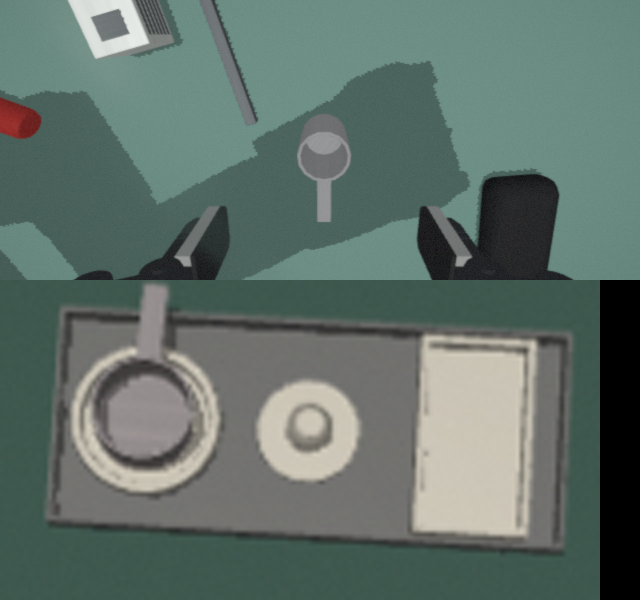

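The upper half shows the small scoop centred at (323,155), handle toward −x. The lower half, from the top camera, shows the big scoop inside the ring. I'm gripping the small scoop.

Emit:
step_arm --plan "0 0.08 4 0.2 100;0 0.08 7 0.2 100;0 0.08 8.6 0.2 100;0 0.08 9.1 0.2 100;0 0.08 9.1 0.2 100;0 0.08 9.1 0.2 25;0 0.08 9.1 0.2 25;0 0.08 9.1 0.2 25;0 0.08 9.1 0.2 25;0 0.08 9.1 0.2 25"

```text
time_s: 8.95
eef_pos: [344.0, -278.2, 36.7]
ee_rot: [0.0, 0.994, 0.106, 0.0]
force: [-0.4, 1.3, 6.7]
grip_width: 0.419
```

Emit:
step_arm --plan "0 0 0 0 25;0 0 0 0 25;0 0 0 0 25;0 0 0 0 25"

```text
time_s: 9.35
eef_pos: [344.0, -278.2, 36.7]
ee_rot: [0.0, 0.994, 0.106, 0.0]
force: [-0.8, 1.3, 6.0]
grip_width: 0.415
```

```bash
python3 - <<'E'
from h import *
print(readout.sense()['grip_width'],readout.sense()['eef_pos'])
z=np.load('top1.npz');W=z['W'];im=z['im'].astype(int)
m=(W[...,2]>37.5)&(W[...,2]<45)&(np.hypot(W[...,0]-648,W[...,1]-36)<45);p=W[m][:,:2].astype(np.float32)
print(len(p),cv2.minEnclosingCircle(p),cv2.minAreaRect(p))
# handle: z 30..40 beyond radius 33
m=(W[...,2]>30)&(W[...,2]<42)&(np.hypot(W[...,0]-648,W[...,1]-36)<80)&(np.hypot(W[...,0]-648,W[...,1]-36)>36);p=W[m][:,:2].astype(np.float32)
print(len(p),cv2.fitLine(p,2,0,.01,.01).ravel(),cv2.minAreaRect(p))
# crop px of cup rim est: crop/4+(270,95)
for c,zz in(((147,409),41),((146,418),10)):
    y=c[1]-280
    print(plane('top',(270+c[0]/4,95+y/4),zz))
E
```

```text
0.4154651355501973 [ 343.9900594  -278.21660409   36.6767289 ]
120 ((655.0579223632812, 33.988372802734375), 36.16841125488281) ((652.12744140625, 38.14196014404297), (66.138916015625, 58.409873962402344), 29.592885971069336)
102 [ 9.8843390e-01 -1.5165238e-01  7.0227374e+02  2.9486914e+01] ((702.6397705078125, 29.628692626953125), (14.083297729492188, 38.116512298583984), 82.49980926513672)
[[646.91934916  32.46718627]]
[[649.75958984  34.25842593]]
```

Emit:
step_arm --plan "0 0 -2 0 25;0 0 -6 0 25;0 0 -10 0 25;0 0 -12 0 25;0 0 -12 0 25;0 0 -12 0 25"

```text
time_s: 9.95
eef_pos: [343.5, -277.7, 155.5]
ee_rot: [-0.0, 0.994, 0.106, -0.0]
force: [0.5, 0.1, -1.2]
grip_width: 0.414
```

```bash
python3 - <<'E'
from h import *
a,D=cams.capture('wrist');save('w6',a)
go(648,35,156,-5.2)
E
```

```text
shift cm [ 36.38 -24.11  -0.09] twist 17.4 j6 end 98.3 tilt [-0.001 -0.002 -1.   ] pos [ 343.4 -277.5  155. ] yaw 12.2 t 10.0 F [ 0.2  0.1 -1.4] grip 0.416
```

View pics/w6.png

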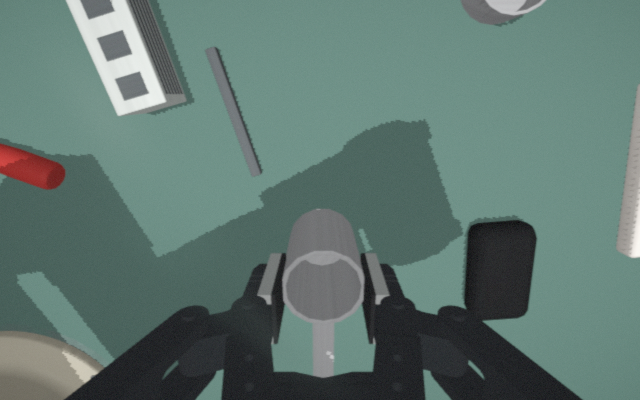

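The small scoop is held at (323,285), upright. Carrying it over.

Emit:
step_arm --plan "4 -2.6 0 2 25;8 -5.3 0 4 25;12 -7.9 0 6 25;16 -10.6 0 8 25;20 -13.2 0 10 25;24 -15.9 0 12 25;28 -18.5 0 14 25;32 -21.2 0 16 25;35 -23.2 0 17.4 25;36.38 -24.11 0 17.4 25"

```text
time_s: 11.0
eef_pos: [649.1, 37.3, 153.3]
ee_rot: [-0.0, 0.999, -0.044, -0.002]
force: [-0.1, -0.9, -1.1]
grip_width: 0.412
```

Emit:
step_arm --plan "0 0 0 0 25;0 0 0 0 25;0 0 0 0 25;0 0 0 0 25"

```text
time_s: 11.4
eef_pos: [647.9, 33.7, 156.0]
ee_rot: [0.0, 0.999, -0.046, -0.0]
force: [0.8, -0.0, 0.4]
grip_width: 0.414
```

```bash
python3 - <<'E'
from h import *
a,D=cams.capture('wrist');save('w7',a);W=cloud('wrist',D);np.savez('w7',W=W,a=a)
go(648,35,80,-5.2)
# held cup rim and big rim
h=W[(W[...,2]>168)&(W[...,2]<178)&(np.hypot(W[...,0]-648,W[...,1]-35)<22)][:,:2].astype(np.float32)
print('held',len(h),cv2.minAreaRect(h) if len(h)else 0)
m=(W[...,2]>39)&(W[...,2]<44)&(np.hypot(W[...,0]-648,W[...,1]-35)<34);p=W[m][:,:2]
print(len(p),p.min(0),p.max(0))
from scipy.optimize import least_squares
s=least_squares(lambda c:np.hypot(p[:,0]-c[0],p[:,1]-c[1])-28.75,[648,35],loss='soft_l1');print('big rim centre',s.x,np.abs(s.fun).mean())
E
```

```text
shift cm [-0.02 -0.12  7.61] twist -0.1 j6 end 98.3 tilt [-0.  0. -1.] pos [648.   33.8 156.1] yaw -5.3 t 11.45 F [-0.  -0.6 -1.5] grip 0.413
held 2312 ((647.0335693359375, 33.346717834472656), (41.789100646972656, 37.74824905395508), 1.786519169807434)
477 [628.61947877   5.63850861] [678.52717302  64.66550833]
big rim centre [648.94152207  35.12150854] 0.664388023490794
```

View pics/w7.png

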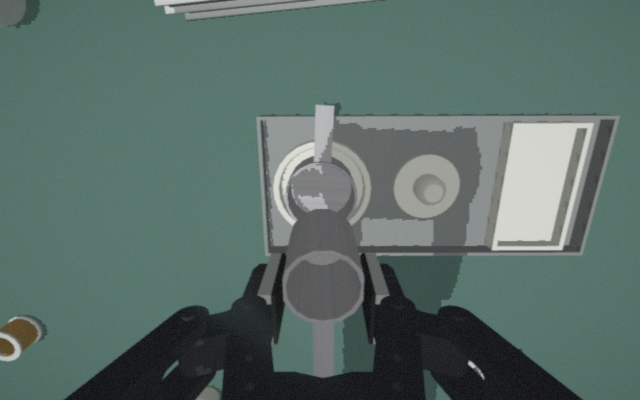

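The big cup is centred about 1.5 mm from the held one; I'm correcting for that and lowering.

Emit:
step_arm --plan "0.1 -0.16 1 0 25;0.1 -0.16 3 0 25;0.1 -0.16 5.5 0 25;0.1 -0.16 7.5 0 25;0.1 -0.16 9 0 25;0.1 -0.16 9.8 0 25;0.1 -0.16 10.3 0 25;0.1 -0.16 10.6 0 25;0.1 -0.16 10.7 0 25;0.1 -0.16 10.7 0 25"

```text
time_s: 12.45
eef_pos: [649.8, 36.0, 49.5]
ee_rot: [0.0, 0.999, -0.045, 0.0]
force: [-0.6, 0.1, -0.7]
grip_width: 0.419
```

Emit:
step_arm --plan "0 0 0.1 0 25;0 0 0.2 0 25;0 0 0.25 0 25;0 0 0.25 0 25"

```text
time_s: 12.85
eef_pos: [649.6, 36.1, 46.8]
ee_rot: [0.0, 0.999, -0.045, 0.0]
force: [-0.3, -0.2, 0.8]
grip_width: 0.419
```

Emit:
step_arm --plan "0 0 0.05 0 25;0 0 0.05 0 25;0 0 0 0 60;0 0 0 0 70;0 0 0 0 70;0 0 0 0 70;0 0 -3 0 70;0 0 -7 0 70;0 0 -11 0 70;0 0 -11 0 70"

```text
time_s: 13.85
eef_pos: [651.8, 35.9, 162.7]
ee_rot: [0.0, 0.999, -0.045, 0.005]
force: [0.4, 1.4, 1.0]
grip_width: 0.704
```

```bash
python3 - <<'E'
from h import *
from scipy.optimize import least_squares
a,D=cams.capture('wrist');save('w8',a);W=cloud('wrist',D)
for n,lo,hi,r,rr in(('small',61,68,21,18),('big',39,44,34,28.75)):
    m=(W[...,2]>lo)&(W[...,2]<hi)&(np.hypot(W[...,0]-649,W[...,1]-35.5)<r);p=W[m]
    s=least_squares(lambda c:np.hypot(p[:,0]-c[0],p[:,1]-c[1])-rr,[648,35],loss='soft_l1');print(n,len(p),s.x,p[:,2].mean())
go(338.5,289.5,140,30);go(339,289,140,-60)
E
```

```text
small 19 [649.16400117  35.90819353] 61.24532108177704
big 150 [649.38939604  16.74673942] 41.5045639439396
shift cm [-33.39 -22.42   1.74] twist -35.2 j6 end 100.5 tilt [ 0.005  0.    -1.   ] pos [650.6  36.  159.3] yaw -5.2 t 13.9 F [-0.4  0.6 -1.2] grip 0.702
shift cm [-33.33 -22.38   1.74] twist 54.8 j6 end 190.4 tilt [ 0.005  0.    -1.   ] pos [650.6  36.  159.3] yaw -5.2 t 13.9 F [-0.4  0.6 -1.2] grip 0.702
```

View pics/w8.png

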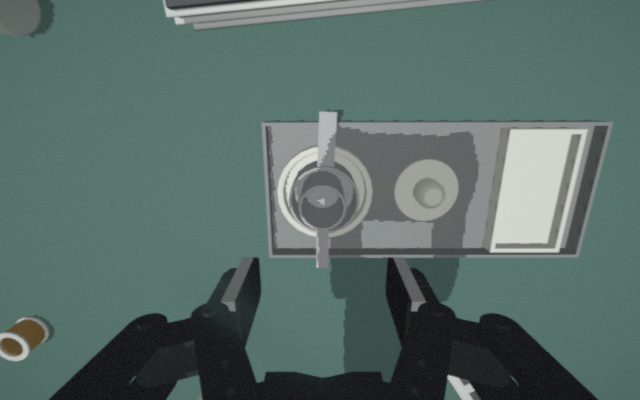

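The small scoop is down inside the big one (322,207), its handle toward −x, opposite the big handle. Next is the wide spool.

Emit:
step_arm --plan "-8 -5.4 0 -8.5 90;-16 -10.8 1 -17 90;-24 -16.1 2.5 -25.5 90;-33.35 -22.4 4.6 -34 90;-33.35 -22.4 4.6 -42.5 90;-33.35 -22.4 4.6 -51 90;-33.35 -22.4 4.6 -59.5 90;-33.35 -22.4 4.6 -68 90;-33.35 -22.4 4.6 -76.5 90;-33.35 -22.4 4.6 -85 90"

```text
time_s: 14.9
eef_pos: [335.6, 290.0, 109.3]
ee_rot: [-0.0, 0.764, 0.645, -0.001]
force: [0.4, 0.3, 0.5]
grip_width: 0.9
```

Emit:
step_arm --plan "0 0 0 -8.5 90;0 0 0 -17 90;0 0 0 -24 90;0 0 0 -24 90;0 0 0 -24 90;0 0 0 -24 90"

```text
time_s: 15.5
eef_pos: [337.5, 289.3, 110.2]
ee_rot: [-0.0, 0.618, 0.786, -0.0]
force: [0.2, 0.1, -0.0]
grip_width: 0.899
```

```bash
python3 - <<'E'
from h import *
go(338.7,289.5,9,104)
a,D=cams.capture('wrist');save('w9',a);W=cloud('wrist',D)
m=(W[...,2]>24)&(W[...,2]<32)&(np.hypot(W[...,0]-339,W[...,1]-289)<36);p=W[m]
q=p[:,:2].astype(np.float32);print(len(p),cv2.minEnclosingCircle(q),cv2.minAreaRect(q),p[:,2].mean())
E
```

```text
shift cm [-0.    0.13 10.12] twist -0.3 j6 end 26.5 tilt [-0.    -0.001 -1.   ] pos [337.5 289.3 110.2] yaw 103.7 t 15.5 F [ 0.2  0.1 -0. ] grip 0.899
1703 ((337.6069030761719, 289.6808776855469), 27.84262466430664) ((337.5480651855469, 289.9808349609375), (54.71500778198242, 54.85026168823242), 83.59687805175781) 27.191663699158273
```

View pics/w9.png

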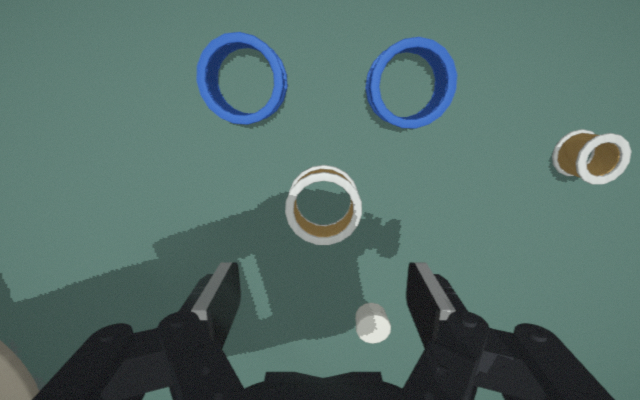

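The wide spool is at (323,207) with the blue rings clear of the finger directions. Gripping it.

Emit:
step_arm --plan "0.05 0 4 0 90;0.05 0 7.5 0 90;0.05 0 9.8 0 90;0.05 0 10.5 0 90;0.05 0 10.7 0 90;0.05 0 10.7 0 50;0.05 0 10.7 0 50;0.05 0 10.7 0 50;0.05 0 10.7 0 50;0.05 0 10.7 0 50"

```text
time_s: 16.55
eef_pos: [338.3, 290.2, 4.9]
ee_rot: [0.001, 0.617, 0.787, 0.001]
force: [-1.0, 1.1, 5.5]
grip_width: 0.634
```

Emit:
step_arm --plan "0 0 0 0 50;0 0 -2 0 50;0 0 -5.5 0 50;0 0 -9.5 0 50;0 0 -12 0 50;0 0 -12 0 50;0 0 -12 0 50"

```text
time_s: 17.25
eef_pos: [337.6, 289.9, 123.9]
ee_rot: [0.0, 0.617, 0.787, 0.001]
force: [-0.1, -0.6, -1.6]
grip_width: 0.64
```

```bash
python3 - <<'E'
from h import *
go(639.8,-59.9,120,84.8)
E
```

```text
shift cm [-41.18  21.01   0.41] twist 19.0 j6 end -0.1 tilt [ 0.     0.001 -1.   ] pos [337.6 289.9 123.9] yaw 103.8 t 17.25 F [-0.1 -0.6 -1.6] grip 0.64
```

Emit:
step_arm --plan "-4 2 0 2 50;-8 4.1 0 4 50;-12.3 6.3 0 6 50;-16.6 8.5 0 8 50;-21 10.7 0 10 50;-25.3 12.9 0 12 50;-29.6 15.1 0 14 50;-34 17.3 0 16 50;-38 19.4 0 18 50;-41.18 21.01 0 19 50"

```text
time_s: 18.25
eef_pos: [640.4, -62.1, 121.6]
ee_rot: [-0.001, 0.739, 0.673, -0.001]
force: [0.2, 0.1, -0.2]
grip_width: 0.639
```

Emit:
step_arm --plan "0 0 0 0 50;0 0 0 0 50;0 0 0 0 50;0 0 0 0 50;0 0 0 0 50"

```text
time_s: 18.75
eef_pos: [639.6, -59.1, 123.7]
ee_rot: [-0.0, 0.738, 0.675, 0.0]
force: [-0.6, 0.1, -0.9]
grip_width: 0.636
```

```bash
python3 - <<'E'
from h import *
a,D=cams.capture('wrist');save('w10',a);W=cloud('wrist',D)
go(639.8,-59.9,12,84.8)
h=W[(W[...,2]>140)&(W[...,2]<152)&(np.hypot(W[...,0]-640,W[...,1]+60)<32)];q=h[:,:2].astype(np.float32)
print('held',len(h),cv2.minAreaRect(q),cv2.minEnclosingCircle(q),np.median(h[:,2]))
p=W[(W[...,2]>21)&(W[...,2]<30)&(np.hypot(W[...,0]-640,W[...,1]+60)<25)];print('post',len(p),p.mean(0),p.min(0),p.max(0))
E
```

```text
shift cm [-0.06  0.02 11.17] twist 0.1 j6 end -0.1 tilt [-0.  0. -1.] pos [639.6 -59.3 123.7] yaw 84.9 t 18.8 F [ 0.   0.7 -0.9] grip 0.639
held 6051 ((640.115966796875, -58.708126068115234), (56.07532501220703, 56.721710205078125), 40.843509674072266) ((640.275390625, -56.75113296508789), 30.994224548339844) 145.76320012771367
post 560 [639.91874676 -58.2409724   24.74233872] [627.4277634  -67.92837552  21.00586707] [651.96276761 -48.83296026  28.11208532]
```

View pics/w10.png

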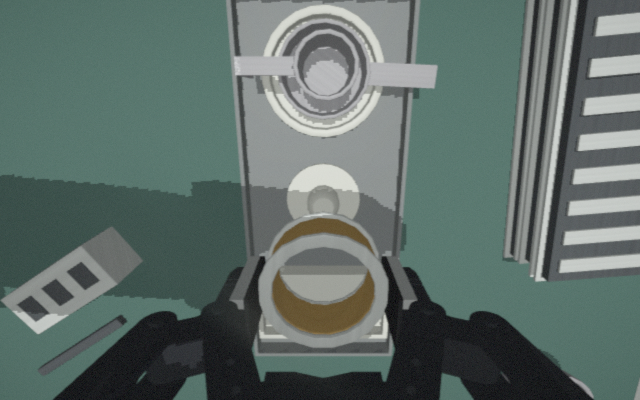

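The spool is level over the post nest (322,190), with the scoops seated behind it at (325,70). Lowering.

Emit:
step_arm --plan "-0.05 0 2 0 50;-0.05 0 4.5 0 50;-0.05 0 7 0 50;-0.05 0 8.5 0 50;-0.05 0 9.5 0 50;-0.05 0 10.3 0 50;-0.05 0 10.8 0 50;-0.05 0 11 0 50;-0.05 0 11 0 50;-0.05 0 11 0 50"

```text
time_s: 19.8
eef_pos: [640.1, -60.5, 14.1]
ee_rot: [0.0, 0.738, 0.674, 0.0]
force: [0.5, -1.2, -0.2]
grip_width: 0.636
```

Emit:
step_arm --plan "0 0 0.1 0 50;0 0 0.15 0 50;0 0 0.2 0 50;0 0 0.2 0 50"

```text
time_s: 20.2
eef_pos: [639.9, -60.5, 12.0]
ee_rot: [0.0, 0.738, 0.674, 0.0]
force: [-2.4, -0.5, 4.0]
grip_width: 0.631
```

Emit:
step_arm --plan "0 0 0 0 70;0 0 0 0 80;0 0 0 0 80;0 0 0 0 80;0 0 -2 0 80;0 0 -6 0 80;0 0 -10 0 80;0 0 -12 0 80;0 0 -12 0 80"

```text
time_s: 21.1
eef_pos: [641.1, -60.8, 134.9]
ee_rot: [0.003, 0.738, 0.674, 0.002]
force: [0.1, 0.5, 0.4]
grip_width: 0.802
```

```bash
python3 - <<'E'
from h import *
a,D=cams.capture('wrist');W=cloud('wrist',D);np.save('w11',a)
p=W[(W[...,2]>30)&(W[...,2]<39)&(np.hypot(W[...,0]-640,W[...,1]+60)<32)];q=p[:,:2].astype(np.float32)
print('spool',len(p),cv2.minAreaRect(q),np.percentile(p[:,2],[5,50,95]))
go(424.2,-106.8,130,27.5)
E
```

```text
spool 1443 ((638.8499145507812, -60.31922912597656), (55.25049591064453, 54.58003616333008), 83.12864685058594) [30.57174583 31.69307884 32.81171802]
shift cm [ -6.57 -21.09   0.2 ] twist 57.3 j6 end 48.4 tilt [-0.     0.002 -1.   ] pos [640.2 -60.5 132.5] yaw 84.8 t 21.15 F [ 0.1  0.2 -0.7] grip 0.8
```

Emit:
step_arm --plan "-6.57 -21.09 2 57.3 75;-6.57 -21.09 2 57.3 75;-6.57 -21.09 2 57.3 75;-6.57 -21.09 2 57.3 75;-6.57 -21.09 2 57.3 75;-6.57 -21.09 2 57.3 75;-6.57 -21.09 2 57.3 75;-6.57 -21.09 2 57.3 75;-6.57 -21.09 2 57.3 75;-6.57 -21.09 2 57.3 75"

```text
time_s: 22.15
eef_pos: [423.6, -106.5, 111.0]
ee_rot: [-0.0, 0.971, 0.239, -0.0]
force: [0.1, -0.4, -0.0]
grip_width: 0.75
```

Emit:
step_arm --plan "0 0 0 0 75;0 0 0 0 75;0 0 0 0 75"

```text
time_s: 22.45
eef_pos: [423.8, -106.7, 111.4]
ee_rot: [-0.0, 0.971, 0.238, -0.0]
force: [0.1, 0.5, -0.3]
grip_width: 0.752
```

```bash
python3 - <<'E'
from h import *
go(424.2,-106.8,20,27.5)
a,D=cams.capture('wrist');W=cloud('wrist',D);save('w12',a)
p=W[(W[...,2]>36)&(W[...,2]<44)&(np.hypot(W[...,0]-424,W[...,1]+107)<56)];q=p[:,:2].astype(np.float32)
print('mag',len(p),cv2.minAreaRect(q),np.percentile(p[:,2],[5,50,95]))
b,D=cams.capture('top');W=cloud('top',D)
p=W[(W[...,2]>30)&(W[...,2]<40)&(np.hypot(W[...,0]-640,W[...,1]+60)<32)];q=p[:,:2].astype(np.float32)
print('spool top',len(p),cv2.minAreaRect(q),np.percentile(p[:,2],[5,50,95]))
x=np.zeros((600,640,3),np.uint8);x[:280]=a[60:340];x[280:,:600]=cv2.resize(b[95:175,270:420],None,fx=4,fy=4,interpolation=cv2.INTER_CUBIC);save('w12',x)
E
```

```text
shift cm [0.03 0.03 9.14] twist 0.0 j6 end 48.4 tilt [-0. -0. -1.] pos [ 423.8 -106.7  111.4] yaw 27.5 t 22.45 F [ 0.1  0.5 -0.3] grip 0.752
mag 6985 ((423.5622863769531, -109.11454772949219), (90.78950500488281, 40.02895736694336), 27.352924346923828) [38.34711918 39.43181603 40.51846934]
spool top 180 ((640.2701416015625, -58.252418518066406), (52.95713806152344, 54.64271545410156), 86.49060821533203) [31.91925409 34.88142185 37.34032601]
```

View pics/w12.png

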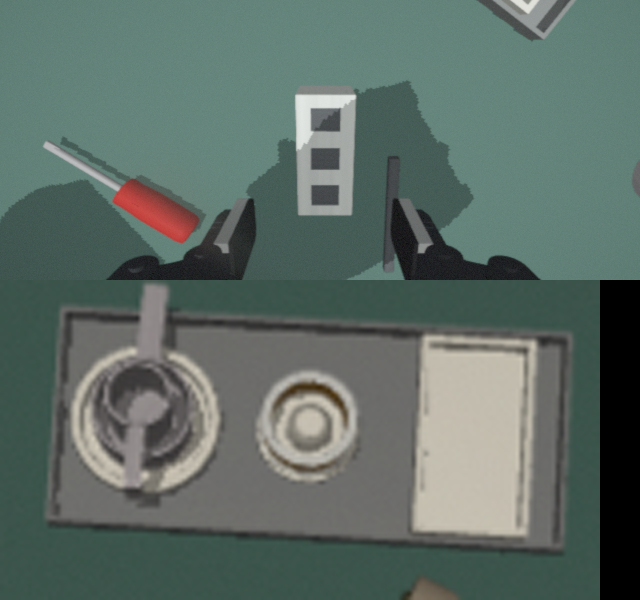

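The lower half shows the spool over the post with its top at 35 mm, as it should be. In the upper half the magazine is at (323,150), aligned with the jaws.

Emit:
step_arm --plan "-0.08 0.12 3 0 70;-0.08 0.12 6 0 68;-0.08 0.12 8.5 0 68;-0.08 0.12 9.3 0 68;-0.08 0.12 9.5 0 68;-0.08 0.12 9.5 0 30;-0.08 0.12 9.5 0 30;-0.08 0.12 9.5 0 30;-0.08 0.12 9.5 0 30;-0.08 0.12 9.5 0 30" --grip_force 60

```text
time_s: 23.55
eef_pos: [424.4, -108.6, 17.6]
ee_rot: [0.001, 0.971, 0.238, 0.001]
force: [-0.6, 0.9, 8.1]
grip_width: 0.457
```

Emit:
step_arm --plan "0 0 0 0 30;0 0 -2 0 30;0 0 -5.5 0 30;0 0 -9 0 30;0 0 -10 0 30;0 0 -10 0 30;0 0 -10 0 30"

```text
time_s: 24.25
eef_pos: [423.0, -107.8, 115.3]
ee_rot: [-0.001, 0.971, 0.238, -0.001]
force: [-0.2, 0.8, -1.6]
grip_width: 0.456
```

```bash
python3 - <<'E'
from h import *
go(631.1,-155.5,118,-5.2)
E
```

```text
shift cm [16.26 13.83 -0.3 ] twist 32.7 j6 end 81.4 tilt [-0.001 -0.002 -1.   ] pos [ 423.  -107.8  115.3] yaw 27.5 t 24.25 F [-0.2  0.8 -1.6] grip 0.456
```

Emit:
step_arm --plan "2 1.7 0 4 30;4.5 3.8 0 8 30;7 6 0 12 30;9.5 8.1 0 16 30;12 10.2 0 20 30;14 11.9 0 24 30;15.5 13.2 0 28 30;16.26 13.83 0 32.7 30;16.26 13.83 0 32.7 30;16.26 13.83 0 32.7 30"

```text
time_s: 25.25
eef_pos: [630.8, -155.4, 114.6]
ee_rot: [-0.001, 0.999, -0.044, -0.001]
force: [0.5, -0.3, -2.1]
grip_width: 0.457
```

Emit:
step_arm --plan "0 0 0 0 30;0 0 0 0 30;0 0 0 0 30;0 0 0 0 30"

```text
time_s: 25.65
eef_pos: [631.6, -155.8, 116.7]
ee_rot: [0.0, 0.999, -0.045, 0.0]
force: [-0.2, -0.2, -1.8]
grip_width: 0.454
```

```bash
python3 - <<'E'
from h import *
a,D=cams.capture('wrist');W=cloud('wrist',D);save('w13',a)
go(631.1,-155.5,24.5,-5.2)
p=W[(W[...,2]>132)&(W[...,2]<146)&(np.hypot(W[...,0]-631,W[...,1]+155)<60)];q=p[:,:2].astype(np.float32)
print('held mag',len(p),cv2.minAreaRect(q),np.percentile(p[:,2],[5,50,95]))
E
```

```text
shift cm [-0.06 -0.02  9.21] twist 0.0 j6 end 81.4 tilt [ 0.  0. -1.] pos [ 631.7 -155.8  116.6] yaw -5.2 t 25.7 F [-0.3 -0.3 -2.1] grip 0.452
held mag 18493 ((633.9005737304688, -155.11941528320312), (63.92292785644531, 93.33435821533203), 69.48619079589844) [137.01016612 138.30880767 139.63151563]
```

View pics/w13.png

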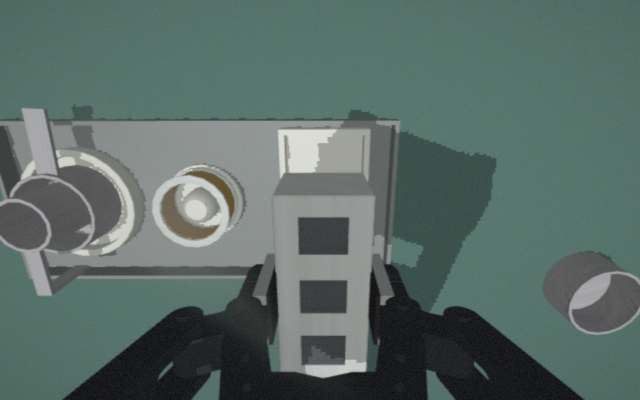

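The magazine is held level over the pocket (325,150), aligned with it. Lowering.

Emit:
step_arm --plan "-0.05 0 2 0 30;-0.05 0 4 0 30;-0.05 0 6 0 30;-0.05 0 7.5 0 30;-0.05 0 8.3 0 30;-0.05 0 8.8 0 30;-0.05 0 9 0 30;-0.05 0 9.1 0 30;-0.05 0 9.1 0 30"

```text
time_s: 26.6
eef_pos: [631.5, -155.8, 26.0]
ee_rot: [0.0, 0.999, -0.045, 0.0]
force: [-0.1, -0.0, -2.5]
grip_width: 0.452
```

Emit:
step_arm --plan "0 0 0.1 0 30;0 0 0.15 0 30;0 0 0.15 0 30;0 0 0.15 0 30"

```text
time_s: 27.0
eef_pos: [631.5, -155.8, 24.7]
ee_rot: [0.0, 0.999, -0.045, 0.0]
force: [-1.6, 0.6, 5.1]
grip_width: 0.456
```

Contact at 24.7 mm, as expected. I'm releasing, rising, and moving out of the camera's view.

Emit:
step_arm --plan "0 0 0 0 60;0 0 0 0 65;0 0 0 0 65;0 0 0 0 65;0 0 -2 0 65;0 0 -6 0 65;0 0 -11 0 65;0 0 -14 0 65;-5 0 -14 0 65;-10 0 -14 0 65"

```text
time_s: 28.0
eef_pos: [531.0, -146.7, 164.5]
ee_rot: [0.001, 0.999, -0.045, 0.001]
force: [0.2, -0.1, -0.5]
grip_width: 0.65
```

Emit:
step_arm --plan "-5 0 0 0 65;-10 0 0 0 65;-15 0 0 0 65;-20 0 0 0 65;-20 0 0 0 65;-20 0 0 0 65;-20 0 0 0 65"

```text
time_s: 28.7
eef_pos: [333.4, -129.0, 164.4]
ee_rot: [0.0, 0.999, -0.045, 0.001]
force: [-0.2, -0.1, 0.3]
grip_width: 0.654
```

```bash
python3 - <<'E'
from h import *
b,D=cams.capture('top');W=cloud('top',D);s=readout.sense();print(s['time_s'],s['eef_pos'],s['force'])
def rep(n,x,y,r,lo,hi):
    p=W[(W[...,2]>lo)&(W[...,2]<hi)&(np.hypot(W[...,0]-x,W[...,1]-y)<r)];q=p[:,:2].astype(np.float32)
    if len(q)<4:print(n,len(q));return
    rc=cv2.minAreaRect(q);A=np.c_[p[:,:2]-p[:,:2].mean(0),np.ones(len(p))];c=np.linalg.lstsq(A,p[:,2],rcond=None)[0]
    print(n,len(p),np.round(rc[0],1),np.round(rc[1],1),round(rc[2],1),'z',np.percentile(p[:,2],[5,50,95]).round(1),'tilt deg',np.degrees(np.arctan(c[:2])).round(1))
rep('mag',631,-155.5,60,42,52);rep('spool',640,-60,32,30,40);rep('small rim',649,35.5,21,60,70);rep('small cup+handle',649,35.5,56,56,70);rep('big rim',649,35.5,32,38,45);rep('beaker',533.6,-372.5,34,31,40);rep('nspool',518,373,20,21,34)
rep('bighandle',700,30,30,30,42)
i,D=cams.capture('scene');W=cloud('scene',D)
rep('mag s',631,-155.5,60,43,52);rep('spool s',640,-60,32,31.5,40);rep('small s',649,35.5,22,60,70);rep('beaker s',533.6,-372.5,34,31,40);rep('nspool s',518,373,20,24,34)
E
```

```text
28.75 [ 333.38520534 -128.94383822  164.15192702] [ 0.45246074 -0.06313683 -0.42664406]
mag 707 [ 631.3 -154.2] [40.5 91. ] 84.5 z [44.1 46.9 49.9] tilt deg [-0.   0.4]
spool 181 [640.3 -58.3] [52.8 54. ] 88.4 z [31.4 34.8 37.4] tilt deg [0.9 0.5]
small rim 73 [650.   37.8] [36.1 36.5] 42.8 z [60.4 63.3 66. ] tilt deg [-0.3 -0.2]
small cup+handle 147 [635.8  43.8] [36.7 68.5] 67.9 z [58.9 62.5 65.7] tilt deg [-0.1 -0.3]
big rim 110 [648.7  36.7] [57.3 58.7] 41.8 z [38.5 40.4 43.7] tilt deg [0.5 0.1]
beaker 105 [ 533.2 -372.9] [58.9 57.4] 89.5 z [31.7 34.2 36.5] tilt deg [-0.1 -0.1]
nspool 113 [516.8 373.6] [34.5 32.9] 89.5 z [22.4 27.9 30.5] tilt deg [-0.4 -3.3]
bighandle 126 [697.9  30. ] [25.6 48.8] 78.8 z [34.4 37.2 40.3] tilt deg [-1.3  0.9]
mag s 766 [ 631.  -156.8] [42. 91.] 84.5 z [44.7 46.8 48.8] tilt deg [0.1 0.9]
spool s 171 [640.2 -60.8] [56.8 52.6] 75.0 z [32.3 34.3 36.3] tilt deg [ 0.4 -0.2]
small s 77 [650.2  35. ] [37.3 39.3] 41.8 z [60.3 62.6 64.8] tilt deg [-0.   0.1]
beaker s 183 [ 533.4 -376.2] [58.2 59.7] 61.6 z [31.4 33.3 35.4] tilt deg [ 0.4 -0.5]
nspool s 48 [517.3 370.7] [33.3 32.4] 70.6 z [24.6 26.8 28.8] tilt deg [-1.4 -1.7]
```

```bash
python3 -c "
from h import *
print(workorder.finish_job())"
```

```text
the job is handed in; nothing more can be done
None
```

The caddy is packed and handed in at about 29 s of the 102 s allowed. I worked in the order asked:
1. The big scoop went into the ring nest with its handle across the caddy toward +x.
2. The small scoop went inside it with its handle toward −x, opposite the big handle.
3. The wide spool went over the post.
4. The magazine went into the pocket.

My last checks used top and scene camera depth, with the arm clear. Every packed part stands at its seated height, within about 1.5 mm:

| Part | Measured top (mm) | Expected (mm) |
|---|---|---|
| Big scoop rim | 40.4 (top view only) | 41 |
| Small scoop rim | 63.3 / 62.6 | 64 |
| Spool | 34.8 / 34.3 | 35 |
| Magazine | 46.9 / 46.8 | 47 |

- **Tilt:** all four parts fitted within 1° of level.
- **Look-alikes:** the beaker and the narrow spool read at their original places, within the cameras' accuracy.
- **Disagreements:** one wrist-camera reading put the spool top 3 mm low. The arm was still moving then, and both fixed cameras later read it as seated. The top and scene cameras differ by 2–3 mm in y.
- **Not viewed:** I had used all 16 pictures, so I checked the final state by numbers only.

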